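Free and hold up the cover of a sample box

TASK

I need both hands to take the dropper bottles out of the white sample box. Before you touch the red catch, tug the cover upward by its steel handle to learn whether it is caught; if it is, slide the red tab all the way to its left end to free it. Then lift the cover by the handle to about 45 degrees and hold it there: finish still gripping the handle, since the cover falls shut by itself, and leave the other things on the bench where they are.

Things in the scene. Friction and masses are not known exactly. Their poses are not given: they have to be found in the camera images.
- sample_box: White box with a blue band, fixed, 170 (x) x 200 (y) x 110 mm (z), origin at the centre of its underside. x points from its front (robot's side) to the hinge at the back, y left, z up. A grey catch housing stands out from the front: x -85 to -158 mm, y -45 to 65 mm, z up to 105 mm. A bolt hidden in it decides whether the cover is caught; the tab's position does not tell.
- cover_handle: Round steel bar on the grey cover, 12 mm in diameter, 70 mm long along the box's y, a post at each end; origin at the bar's middle: x = -65, y = 0, z = 154 mm in the box's frame when closed, 35 mm above the cover's upper face. It turns with the cover; pinched, the round bar can turn between the fingers.
- cover_hinge (a point): Point on the cover's hinge line (parallel to the box's y): x = 85, y = 0, z = 111 mm in the box's frame. The closed bar's axis lies 150 mm in front of it and 43 mm above it. The cover is a flat plate 202 mm wide, 8 mm thick, reaching 205 mm forward of the hinge; with its handle it weighs 0.35 to 0.55 kg.
- cover (a joint): Angle of the cover in rad: 0 closed, 0.785 is 45 degrees, stop at 1.3; its front edge rises. A caught cover lifts by only about 0.022 rad (3.5 mm at the bar) and then stops hard; a free one goes on up with 2 to 4 N at the bar. It always falls shut when let go.
- catch_tab (a point): Centre of the upright red tab of the catch, 16 (x) x 10 (y) x 34 mm (z), its top at z = 143 mm and its centre at x = -142, z = 123 mm in the box's frame. 38 mm of it stand above the housing; it lies 22 mm in front of the cover's edge and can be pinched across its 10 mm or pushed from the side.
- catch (a joint): Travel of the red tab in m towards the box's +y (left): 0 at its right end (y = 0 in the box's frame), 0.03 at its left end. It starts within 3 mm of the right end, needs 2 to 3 N to slide and stays where it is left. At 0.03 the cover is surely free.
- timer: White bench timer, 70x64x16 mm, loose, origin under its centre; leave alone.
- tape: Roll of tape lying flat, 104x102x25 mm, loose, origin under its centre; leave alone.
- beaker: Small glass beaker near the left edge of the bench, 53 mm wide, 66 mm high, loose, origin under its centre; leave alone.

How it is judged:
By the outcome, as a careful person would: the job done as asked, in the order asked, and still so for the second after the job is handed in, while the arm keeps its last pose, push and grip.
It also fails if it takes over 58 s, if anything falls off the work surface, if the arm or the gripper's body presses on something with over 40 N, if the wrist force passes 120 N, or if a joint passes its speed limit or range.

ROBOT

A 6-joint arm with a two-finger parallel gripper is mounted at the origin on a cart in front of the work surface, level with it; the furniture and walls round the work are solid. World frame = base frame: x ahead of the robot, y to its left, z up, the work surface at z = 0. Lengths are in m, angles in rad, forces in N, time in s.
With the tool pointing down it reaches from about 0.325 to 0.775 m from the base axis. Payload 5.5 kg.
Tool frame: the origin (TCP) lies at the very end of the fingers, on their centre line; the grasp point (between the pads) lies 19 mm behind it (ctrl.tcp_to_grasp is the distance from the TCP to the grasp point, in m); z points along the fingers, y is the line along which they close (so a half turn about z gives the same grasp; the last joint's range is limited). The gripper opens to 85 mm and grips with 20 to 120 N. Pads are 22 mm wide; open, the fingers measure 114 mm over their backs; the gripper's body (76 mm by 85 mm) begins 54 mm behind the grasp point. The pads swing forward as they close: fully open they stand 13 mm farther back than shut.
Start: joints at [-1.196, 0.091, 1.231, -0, 1.82, -0.057], TCP at [0.251, -0.545, 0.231] pointing down, gripper open.
Joint ranges: [-2.87, 2.87], [-0.86, 2.18], [0.17, 2.46], [-1.51, 4.65], [0.06, 2.69], [-2.65, 2.65]. Speed limits (rad/s): [2.57, 2.57, 3.01, 3.14, 3.14, 3.14].

INTERFACE

Orientations are given as a rotation vector (axis times angle).
In Python, from station import ctrl, cams gives the robot as it stands. The module is installed in compiled form; this text tells all that it offers.
- The arm moves only by the tool servo_tool, never from a script. Its argument "deltas" is a list of rows, each a list of 7 numbers: the shift along the tool's x, y, z scaled (see below), then the turn, a rotation vector about the tool's x, y, z scaled (see below), then the opening, from 0 (shut) to 1 (fully open). A call has 1 to 12 rows; each row is the pose to reach, as a shift and turn from the pose commanded when the call began, along the tool's axes at that moment; what a row does not reach only later rows make up. The controller multiplies each number of a shift by 250 mm and each number of a turn by 90 degrees. A row lasts 1/12 s, in which the tool goes at most 41.7 mm and 7.16 degrees, less where a joint would pass 70% of its speed; a pose out of reach is approached as far as the arm can. A call with a number of a shift or a turn outside -1 to 1 is refused whole. A call with a gripper value outside its range is refused whole. The fingers move at their own pace and stop on an object; "force" is the grip in N (left out, the last holds). Time passes only in rows, so rows that repeat a pose let the fingers close. It gives the time, the measured TCP pose, the force and the opening at its end, in the units of the state.
- ctrl.get_state(): the state, without advancing time (a new reading comes with each control period).
- cams.grab_frame(name): name is "scene" or "top" or "wrist"; returns the picture (420x560x3 uint8, red, green, blue); there is no depth.
- cams.camera_info(name): a dict with "fx", "fy", "cx", "cy" (pixels), "rvec" (rotation vector, rad) and "tvec" (3), from world to camera coordinates, as OpenCV has them. Camera axes: x right, y down, z forward; pixel columns grow to the right and rows downward; lengths in m; the calibration is good to about 2 mm. The wrist camera is an equidistant fisheye: a pixel r from the principal point sees the ray r / f radians off the axis. A picture is of the moment at which its call begins: read the wrist's pose just before it. camera_info takes no time and is no camera call; for the wrist camera it gives the pose at the moment of the call.
- ctrl.sign_off(): hands the job in, once; it reports no verdict.
Trained networks look in the newest picture that a camera, given by its name, has taken for a name from the list of things; names that differ only in an ending like _2 or _b are one class to them, and where a whole thing is asked for, a point or a joint stands for the part that bears it (a point fixed in the world has none). Each returns a list of dicts, best first, with "p" (0 to 1); they miss things now and then, are a little off and sometimes report something else, mostly with a low value. They report only what shows in the picture. A call takes as long as a camera call.
- cams.silhouettes(camera, thing): "pixels" (420x560 bool, what is visible of it) and "pixel" ([row, column] in pixels, amid what is visible of it).
The state is a dict: "time_s": time; "qpos": joint angles; "joint_velocities": joint speeds; "joint_torque": joint torques, N m; "ee_pos": TCP position; "tool_rot": TCP orientation; "force": force on the tool from outside, world axes, zero at the start; "moment": the same for the moment, N m; "finger_gap": finger opening in m.
Only numpy, scipy, OpenCV 4.12 (cv2) and the standard library are available. Lean on these libraries where they do the work, as an engineer would, in place of code of your own. Each camera call takes 0.05 s, during which the arm holds its last target. There are 200 camera calls.

## Working session

There is one attempt and no reset: what is moved stays moved. The work goes in short steps, Python scripts to look and compute and a tool call to move; the robot and the scene stay as the last step left them, time stands still between calls to the robot, and variables do not carry over. Pictures are saved under pics/ and viewed, on a budget of 10 in all, crops included, one or two more only if the job needs it, and the job is handed in when it is done.

Besides the shell and the picture viewer there is one more tool, called after "Call:" as name(argument=value, ...), one argument or row to a line, values as JSON. servo_tool: Moves the arm, as the interface text tells. Its arguments: {"type":"object","properties":{"deltas":{"type":"array"},"force":{"type":"number"}},"required":["deltas"]}

```bash
mkdir -p pics
python3 - <<'E'
from station import ctrl, cams
import cv2, numpy as np
s=ctrl.get_state(); print({k:np.round(v,3).tolist() for k,v in s.items()})
ims=[]
for c in ("scene","top"):
    im=cams.grab_frame(c); ims.append(im); i=cams.camera_info(c); print(c,{k:np.round(v,4).tolist() for k,v in i.items()})
    for t in ("sample_box","cover_handle","catch_tab"):
        for d in cams.silhouettes(c,t)[:2]: print(t,d["p"],d["pixel"],d["pixels"].sum())
    cv2.imwrite(f"pics/{c}0.png",cv2.resize(im[:,:,::-1],(800,600)))
E
```

```text
{'time_s': 0.0, 'qpos': [-1.196, 0.092, 1.232, 0.0, 1.82, -0.057], 'joint_velocities': [0.001, 0.002, 0.001, -0.001, -0.001, -0.0], 'joint_torque': [-0.001, -45.873, -41.802, -0.0, 0.012, 0.0], 'ee_pos': [0.251, -0.545, 0.23], 'tool_rot': [-3.067, -0.673, 0.0], 'force': [0.801, -0.477, -0.591], 'moment': [-0.014, -0.062, -0.04], 'finger_gap': 0.085}
scene {'fx': 536.918, 'fy': 536.918, 'cx': 280.4242, 'cy': 206.9556, 'rvec': [0.8178, -2.2658, 1.4265], 'tvec': [0.4463, 0.2649, 0.878]}
sample_box 0.7 [211.8, 310.4] 8803
cover_handle 0.64 [185.0, 334.4] 220
cover_handle 0.42 [241.6, 405.0] 952
catch_tab 0.7 [195.5, 368.6] 155
top {'fx': 501.5429, 'fy': 501.5429, 'cx': 282.448, 'cy': 209.4603, 'rvec': [2.2123, -2.1616, 0.0811], 'tvec': [0.011, 0.557, 1.3111]}
sample_box 0.72 [211.4, 337.7] 7924
sample_box 0.32 [225.7, 342.0] 195
cover_handle 0.63 [224.4, 340.0] 158
```

View pics/scene0.png

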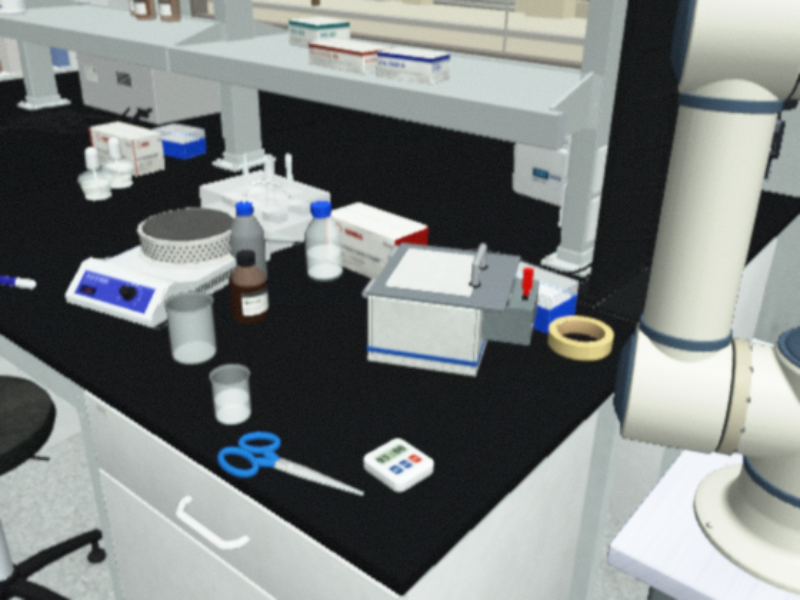

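View pics/top0.png

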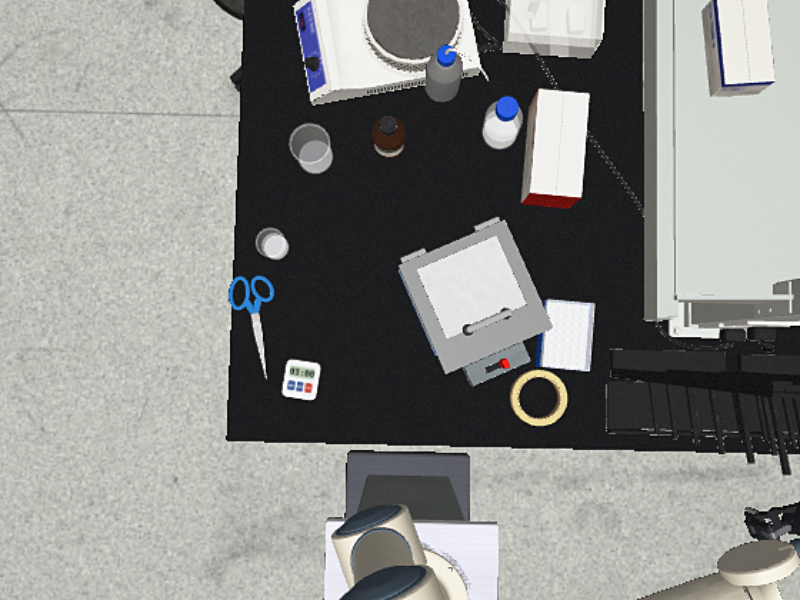

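Both pictures show the box turned, with the shelf well to its right. In the 800x600 top view the bar runs from (467,329) to (508,314), the tab is at (505,364), and the cover corners are (400,265), (447,373), (550,327) and (503,220). In the scene view the tab top is at (527,270) and the bar's top is near (479,253).

```bash
cat > h.py <<'E'
import numpy as np, cv2
from scipy.spatial.transform import Rotation as R
from station import ctrl, cams
def proj(c,P):
    i=cams.camera_info(c); K=np.array([[i["fx"],0,i["cx"]],[0,i["fy"],i["cy"]],[0,0,1]])
    return cv2.projectPoints(np.array(P,float),np.array(i["rvec"]),np.array(i["tvec"]),K,None)[0][:,0]
def world(b,P): # b = x,y,yaw
    return R.from_euler('z',b[2]).apply(np.array(P,float))+[b[0],b[1],0]
def rows(target_p, target_R):
    "shift/turn in tool axes and scaled units from current measured pose"
    s=ctrl.get_state(); T=R.from_rotvec(s["tool_rot"])
    return np.round(T.inv().apply(np.array(target_p)-s["ee_pos"])/.25,4), np.round((T.inv()*target_R).as_rotvec()/(np.pi/2),4)
E
python3 - <<'E'
from h import *
from scipy.optimize import least_squares
top=[((85,101,119),(400,265)),((-120,101,119),(447,373)),((-120,-101,119),(550,327)),((85,-101,119),(503,220)),((-65,35,154),(467,329)),((-65,-35,154),(508,314))]
sc=[((85,101,119),(367,292)),((-120,101,119),(512,307)),((85,-101,119),(399,247))]
def f(b):
    return np.concatenate([(proj(c,world(b,np.array([p for p,_ in L])/1000))-np.array([q for _,q in L])*.7).ravel() for c,L in(("top",top),("scene",sc))])
r=least_squares(f,[.5,-.15,-.4],loss='soft_l1'); b=r.x
print(b,np.round(r.fun,1)); np.save("b.npy",b)
for n,p in(("bar",(-65,0,154)),("hinge",(85,0,111)),("tab0",(-142,0,123)),("tab30",(-142,30,123))):
    w=world(b,[np.array(p)/1000])[0]; print(n,w.round(4),np.hypot(*w[:2]).round(3))
for t in(0,.003): print(proj("top",world(b,[(-.142,t,.14)])), proj("scene",world(b,[(-.142,t,.14)])))
E
```

```text
[ 0.57370082 -0.09007798  0.44096755] [-2.4  0.4 -1.3  1.2  1.8 -0.2  0.  -1.   1.5 -0.  -0.4 -1.4  1.5  0.3
 -3.5  1.7  1.7 -2.6]
bar [ 0.5149 -0.1178  0.154 ] 0.528
hinge [ 0.6506 -0.0538  0.111 ] 0.653
tab0 [ 0.4453 -0.1507  0.123 ] 0.47
tab30 [ 0.4325 -0.1236  0.123 ] 0.45
[[354.33825751 253.88737636]] [[371.13676791 189.05407414]]
[[353.20119259 254.39690259]] [[371.01195755 189.5944338 ]]
```

Run:
```python
from h import *
i=cams.camera_info("top"); Rc=R.from_rotvec(i["rvec"]).as_matrix(); C=-Rc.T@np.array(i["tvec"])
for px in((610,450),(610,350),(645,320),(228,440)):
    d=Rc.T@[(px[0]*.7-i["cx"])/i["fx"],(px[1]*.7-i["cy"])/i["fy"],1]
    print(px,[(C+d*(z-C[2])/d[2]).round(3).tolist() for z in(0,.3,.5)])
b=np.load("b.npy"); yaw=b[2]
D=R.from_matrix(np.array([[-np.sin(yaw),np.cos(yaw),0],[np.cos(yaw),np.sin(yaw),0],[0,0,-1]]).T)
T0=R.from_rotvec(ctrl.get_state()["tool_rot"])
print(rows([.27,-.33,.30],T0),rows([.29,-.15,.31],T0), rows([.29,-.15,.31],D))
```

```text
(610, 450) [[0.286, -0.367, 0.0], [0.325, -0.279, 0.3], [0.352, -0.22, 0.5]]
(610, 350) [[0.472, -0.366, 0.0], [0.47, -0.278, 0.3], [0.468, -0.22, 0.5]]
(645, 320) [[0.529, -0.432, 0.0], [0.515, -0.33, 0.3], [0.505, -0.261, 0.5]]
(228, 440) [[0.288, 0.344, 0.0], [0.327, 0.273, 0.3], [0.353, 0.226, 0.5]]
(array([ 0.4284, -0.7491, -0.2753]), array([0., 0., 0.])) (array([ 0.8024, -1.3695, -0.3151]), array([0., 0., 0.])) (array([ 0.8024, -1.3695, -0.3151]), array([-1.0000e-04, -1.0000e-04, -1.0058e+00]))
```

Call:
servo_tool(
  deltas=[
    [0.32,-0.8,-0.28,0,0,0,1],
    [0.32,-0.8,-0.28,0,0,0,1],
    [0.32,-0.8,-0.28,0,0,0,1],
    [0.32,-0.8,-0.28,0,0,0,1],
    [0.32,-0.8,-0.28,0,0,0,1],
    [0.4,-0.98,-0.3,0,0,0,1],
    [0.4,-0.98,-0.3,0,0,0,1],
  ],
  force=50,
)

```text
time_s: 0.98
ee_pos: [0.239, -0.2778, 0.3084]
tool_rot: [3.066, 0.673, 0.003]
force: [0.0, 0.2, 0.5]
finger_gap: 0.0856
```

```bash
cat >> h.py <<'E'
def down(yaw): return R.from_matrix(np.array([[-np.sin(yaw),np.cos(yaw),0],[np.cos(yaw),np.sin(yaw),0],[0,0,-1]]).T)
E
python3 - <<'E'
from h import *
b=np.load("b.npy"); D=down(b[2]); print(ctrl.get_state()["ee_pos"])
p=world(b,[(-.13,0,.32)])[0]; print(p, rows([.27,-.17,.32],D), rows(p,D))
E
```

```text
[ 0.23900491 -0.27783344  0.30838743]
[ 0.45613674 -0.14556389  0.32      ] (array([ 0.2934, -0.3395, -0.0472]), array([ 0.0023,  0.0011, -1.0054])) (array([ 1.0104, -0.1162, -0.0456]), array([ 0.0023,  0.0011, -1.0054]))
```

Call:
servo_tool(
  deltas=[
    [0.15,-0.17,-0.05,0,0,-0.08,1],
    [0.29,-0.33,-0.05,0,0,-0.16,1],
    [0.4,-0.3,-0.05,0,0,-0.24,1],
    [0.5,-0.25,-0.05,0,0,-0.32,1],
    [0.62,-0.2,-0.05,0,0,-0.4,1],
    [0.75,-0.16,-0.05,0,0,-0.48,1],
    [0.88,-0.12,-0.05,0,0,-0.56,1],
    [0.99,-0.12,-0.05,0,0,-0.64,1],
    [0.99,-0.12,-0.05,0,0,-0.72,1],
    [0.99,-0.12,-0.05,0,0,-0.8,1],
    [0.99,-0.12,-0.05,0,0,-0.88,1],
    [0.99,-0.12,-0.05,0,0,-0.96,1],
  ],
)

```text
time_s: 1.98
ee_pos: [0.4518, -0.1496, 0.3187]
tool_rot: [-1.778, -2.59, 0.0]
force: [-0.5, -0.1, 0.6]
finger_gap: 0.0852
```

Run:
```python
from h import *
b=np.load("b.npy"); s=ctrl.get_state(); print(s["ee_pos"],s["qpos"].round(3) if hasattr(s["qpos"],'round') else s["qpos"])
i=cams.camera_info("wrist"); im=cams.grab_frame("wrist"); np.save("wi.npy",i,allow_pickle=True)
print(i)
for t in("cover_handle","catch_tab"):
    for d in cams.silhouettes("wrist",t)[:2]: print(t,d["p"],d["pixel"])
def pw(P):
    Rc=R.from_rotvec(i["rvec"]); c=Rc.apply(P)+i["tvec"]; rho=np.hypot(c[:,0],c[:,1]); th=np.arctan2(rho,c[:,2])
    return np.c_[i["cx"]+i["fx"]*th*c[:,0]/rho, i["cy"]+i["fy"]*th*c[:,1]/rho]
o=cv2.resize(im[:,:,::-1],(800,600)).copy()
P=np.array([(-65,35,154),(-65,-35,154),(-142,0,143),(-120,101,119),(-120,-101,119),(85,101,119),(85,-101,119)])/1000
for q in pw(world(b,P))/.7:
    print(q.round(0)); cv2.circle(o,tuple(int(v) for v in q),4,(0,255,0),1)
cv2.imwrite("pics/w1.png",o)
```

```text
[ 0.45184877 -0.14955861  0.31869557] [-0.391 -0.203  1.358 -0.     1.987 -0.759]
{'fx': 325.19226210127806, 'fy': 325.19226210127806, 'cx': 288.680218308316, 'cy': 214.95554728202694, 'rvec': array([-2.80369911, -0.52117891, -0.07570346]), 'tvec': array([-0.36848557, -0.35236117,  0.37406482])}
cover_handle 0.88 [187.3, 360.8]
cover_handle 0.45 [174.5, 387.7]
catch_tab 0.75 [177.5, 286.8]
[513. 219.]
[515. 319.]
[402. 274.]
[423. 129.]
[440. 386.]
[676. 130.]
[666. 364.]
```

View pics/w1.png

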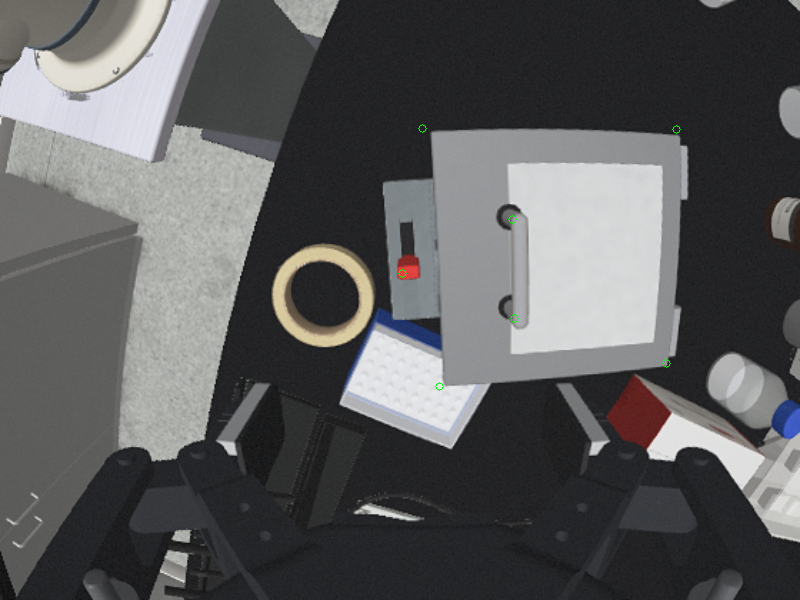

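The wrist picture shows the bar from about (520,217) to (520,323), the tab near (409,266) and the cover corners at (432,132), (443,384), (668,366) and (680,136). The first fit is 5 mm short, so I refit.

```bash
cat >> h.py <<'E'
def pw(P,i):
    c=R.from_rotvec(i["rvec"]).apply(P)+i["tvec"]; rho=np.hypot(c[:,0],c[:,1]); th=np.arctan2(rho,c[:,2])
    return np.c_[i["cx"]+i["fx"]*th*c[:,0]/rho, i["cy"]+i["fy"]*th*c[:,1]/rho]
E
python3 - <<'E'
from h import *
from scipy.optimize import least_squares
i=np.load("wi.npy",allow_pickle=True).item()
P=np.array([(-65,35,154),(-65,-35,154),(-120,101,119),(-120,-101,119),(85,101,119),(85,-101,119)])/1000
q=np.array([(520,217),(520,323),(432,132),(443,384),(680,136),(668,366)])*.7
r=least_squares(lambda b:(pw(world(b,P),i)-q).ravel(),[.57,-.09,.44],loss='soft_l1'); b=r.x
print(b,r.fun.round(1)); np.save("b.npy",b)
print(pw(world(b,[(-.142,0,.14),(-.142,.003,.14)]),i)/.7)
D=down(b[2])
for z in(.2,.137): print(rows(world(b,[(-.065,0,z)])[0],D))
E
```

```text
[ 0.57879951 -0.09073073  0.42601401] [-0.1  3.1  0.1 -1.7 -0.8 -1.6  0.   2.2  1.6 -0.7  0.   0.9]
[[408.4194252  273.43882686]
 [408.16095205 269.28841158]]
(array([0.0251, 0.2995, 0.4756]), array([ 0.0001,  0.0001, -0.0434]))
(array([0.0252, 0.2995, 0.7276]), array([ 0.0001,  0.0001, -0.0434]))
```

Call:
servo_tool(
  deltas=[
    [0.025,0.15,0.2,0,0,-0.043,1],
    [0.025,0.3,0.3,0,0,-0.043,1],
    [0.025,0.3,0.42,0,0,-0.043,1],
    [0.025,0.3,0.55,0,0,-0.043,1],
    [0.025,0.3,0.65,0,0,-0.043,1],
    [0.025,0.3,0.725,0,0,-0.043,1],
    [0.025,0.3,0.725,0,0,-0.043,1],
    [0.025,0.3,0.725,0,0,-0.043,1],
  ],
)

```text
time_s: 2.8
ee_pos: [0.519, -0.1173, 0.1369]
tool_rot: [-1.701, -2.639, 0.001]
force: [0.2, -0.0, 1.6]
finger_gap: 0.0854
```

Run:
```python
from h import *
b=np.load("b.npy"); s=ctrl.get_state(); print(s["ee_pos"],s["force"],rows(world(b,[(-.065,0,.137)])[0],down(b[2])))
cv2.imwrite("pics/w2.png",cv2.resize(cams.grab_frame("wrist")[:,:,::-1],(800,600)))
```

```text
[ 0.51900748 -0.11729087  0.13688433] [ 0.15739133 -0.04947904  1.5980547 ] (array([-0.0021,  0.0017, -0.0005]), array([-0.001 , -0.0009, -0.0001]))
```

View pics/w2.png

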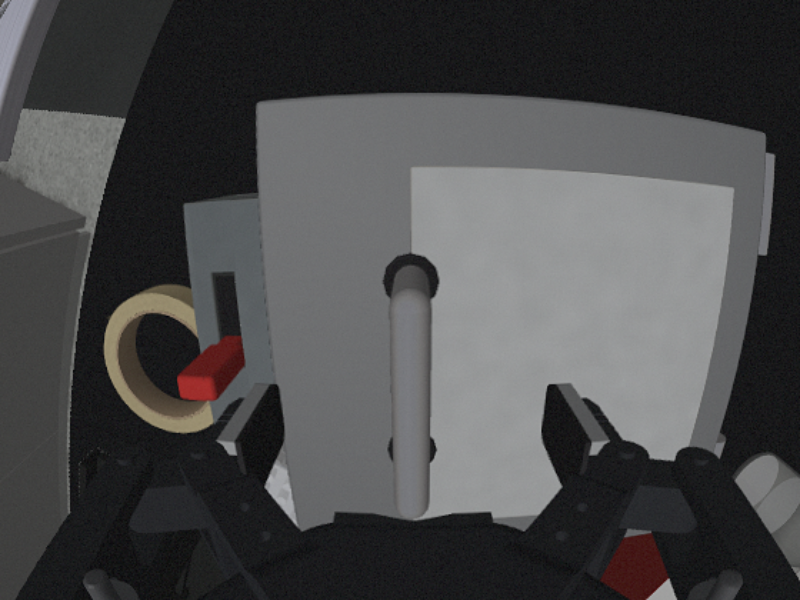

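The bar (column 411) is centred between the open fingers, and the tab at (212,370) is clear of the left finger. I'll close now.

Call:
servo_tool(
  deltas=[
    [0,0,0,0,0,0,0],
    [0,0,0,0,0,0,0],
    [0,0,0,0,0,0,0],
    [0,0,0,0,0,0,0],
    [0,0,0,0,0,0,0],
    [0,0,0,0,0,0,0],
    [0,0,0,0,0,0,0],
    [0,0,0,0,0,0,0],
  ],
  force=50,
)

```text
time_s: 3.52
ee_pos: [0.5187, -0.118, 0.138]
tool_rot: [-1.699, -2.642, 0.003]
force: [-4.8, -1.9, 2.8]
finger_gap: 0.0096
```

Call:
servo_tool(
  deltas=[
    [0,0,-0.008,0,0,0,0],
    [0,0,-0.016,0,0,0,0],
    [0,0,-0.016,0,0,0,0],
  ],
)

```text
time_s: 3.77
ee_pos: [0.5195, -0.1175, 0.1413]
tool_rot: [-1.698, -2.642, 0.001]
force: [-0.9, -1.7, -2.8]
finger_gap: 0.0103
```

Call:
servo_tool(
  deltas=[
    [0,0,-0.006,0,0,0,0],
    [0,0,-0.012,0,0,0,0],
    [0,0,-0.012,0,0,0,0],
  ],
)

```text
time_s: 4.02
ee_pos: [0.5196, -0.1174, 0.1422]
tool_rot: [-1.697, -2.642, 0.001]
force: [5.0, -2.8, -12.5]
finger_gap: 0.0103
```

Call:
servo_tool(
  deltas=[
    [0,0,-0.008,0,0,0,0],
    [0,0,-0.012,0,0,0,0],
    [0,0,-0.012,0,0,0,0],
  ],
)

```text
time_s: 4.27
ee_pos: [0.5196, -0.1173, 0.1424]
tool_rot: [-1.696, -2.64, 0.001]
force: [9.6, -4.3, -23.6]
finger_gap: 0.0102
```

The cover is caught: the pull reached 24 N and the bar stopped after about 4 mm. I'll let it down, release it and back off upward.

Call:
servo_tool(
  deltas=[
    [0,0,0.02,0,0,0,0],
    [0,0,0.04,0,0,0,0],
    [0,0,0.04,0,0,0,0],
    [0,0,0.04,0,0,0,1],
    [0,0,0.04,0,0,0,1],
    [0,0,0.04,0,0,0,1],
    [0,0,0.04,0,0,0,1],
    [0,0,0.04,0,0,0,1],
    [0,0,-0.1,0,0,0,1],
    [0,0,-0.3,0,0,0,1],
    [0,0,-0.3,0,0,0,1],
  ],
)

```text
time_s: 5.18
ee_pos: [0.5211, -0.1177, 0.2299]
tool_rot: [1.693, 2.635, 0.004]
force: [1.3, 0.3, 2.0]
finger_gap: 0.0856
```

Run:
```python
from h import *
b=np.load("b.npy"); s=ctrl.get_state(); print(s["ee_pos"],s["finger_gap"],s["qpos"])
for p in((-.147,-.04,.2),(-.147,-.04,.116),(-.147,.014,.116)): print(rows(world(b,[p])[0],down(b[2])))
```

```text
[ 0.52113713 -0.11773955  0.229923  ] 0.08560219648527752 [-2.85978705e-01 -9.50273108e-02  1.41900729e+00  1.60968453e-04
  1.80795492e+00 -7.14654099e-01]
(array([-0.1553, -0.3346,  0.1182]), array([0.0047, 0.0039, 0.0017]))
(array([-0.1532, -0.3371,  0.4542]), array([0.0047, 0.0039, 0.0017]))
(array([ 0.0628, -0.3365,  0.4528]), array([0.0047, 0.0039, 0.0017]))
```

Call:
servo_tool(
  deltas=[
    [-0.155,-0.15,0.05,0,0,0,0],
    [-0.155,-0.335,0.05,0,0,0,0],
    [-0.155,-0.335,0.05,0,0,0,0],
    [-0.155,-0.335,0.05,0,0,0,0],
    [-0.155,-0.335,0.05,0,0,0,0],
    [-0.155,-0.335,0.05,0,0,0,0],
    [-0.155,-0.335,0.12,0,0,0,0],
    [-0.155,-0.335,0.25,0,0,0,0],
    [-0.155,-0.335,0.38,0,0,0,0],
    [-0.155,-0.335,0.45,0,0,0,0],
    [-0.155,-0.335,0.45,0,0,0,0],
  ],
)

```text
time_s: 6.1
ee_pos: [0.4596, -0.1861, 0.1072]
tool_rot: [-1.694, -2.642, -0.0]
force: [-0.9, -0.2, -0.5]
finger_gap: 0.0002
```

Run:
```python
from h import *
b=np.load("b.npy"); s=ctrl.get_state(); print(s["ee_pos"],s["force"],s["finger_gap"],rows(world(b,[(-.147,.014,.116)])[0],down(b[2])))
cv2.imwrite("pics/w3.png",cv2.resize(cams.grab_frame("wrist")[:,:,::-1],(800,600)))
```

```text
[ 0.4595711  -0.18607666  0.10722679] [-0.9083849  -0.24198891 -0.54171713] 0.00021567442954742056 (array([ 0.2063,  0.0047, -0.0346]), array([-0.001 , -0.0016,  0.0027]))
```

View pics/w3.png

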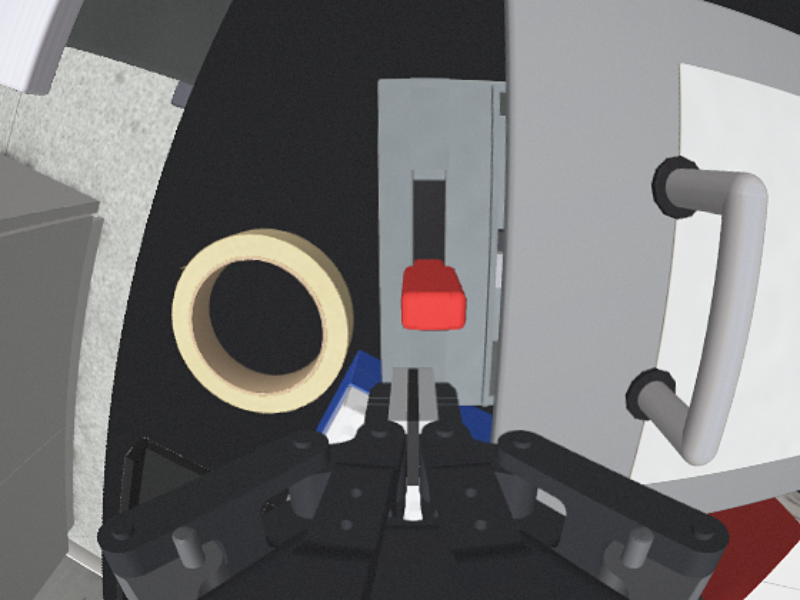

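The closed fingers (393–435, tip row 370) stand to the right of the red tab (402–465, row 310), a little low and a little left. I'll raise 9 mm and shift 3 mm towards the box, then push left.

Call:
servo_tool(
  deltas=[
    [0,0.015,-0.036,0,0,0,0],
    [0.02,0.015,-0.036,0,0,0,0],
    [0.05,0.015,-0.036,0,0,0,0],
    [0.08,0.015,-0.036,0,0,0,0],
    [0.11,0.015,-0.036,0,0,0,0],
    [0.14,0.015,-0.036,0,0,0,0],
    [0.17,0.015,-0.036,0,0,0,0],
    [0.18,0.015,-0.036,0,0,0,0],
    [0.18,0.015,-0.036,0,0,0,0],
  ],
)

```text
time_s: 6.9
ee_pos: [0.4438, -0.1442, 0.1191]
tool_rot: [-1.697, -2.644, -0.0]
force: [0.8, -0.1, -0.6]
finger_gap: 0.0001
```

Call:
servo_tool(
  deltas=[
    [0.01,0,0,0,0,0,0],
    [0.016,0,0,0,0,0,0],
    [0.016,0,0,0,0,0,0],
  ],
)

```text
time_s: 7.15
ee_pos: [0.4424, -0.1413, 0.1189]
tool_rot: [-1.698, -2.643, 0.0]
force: [-0.4, -0.4, 0.4]
finger_gap: -0.0004
```

Call:
servo_tool(
  deltas=[
    [0.008,0,0,0,0,0,0],
    [0.016,0,0,0,0,0,0],
    [0.024,0,0,0,0,0,0],
    [0.024,0,0,0,0,0,0],
  ],
)

```text
time_s: 7.48
ee_pos: [0.4406, -0.1374, 0.119]
tool_rot: [1.698, 2.639, -0.003]
force: [4.6, -7.5, -2.7]
finger_gap: -0.0001
```

Run:
```python
from h import *
cv2.imwrite("pics/w4.png",cv2.resize(cams.grab_frame("wrist")[:,:,::-1],(800,600)))
```

```text
(no output)
```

View pics/w4.png

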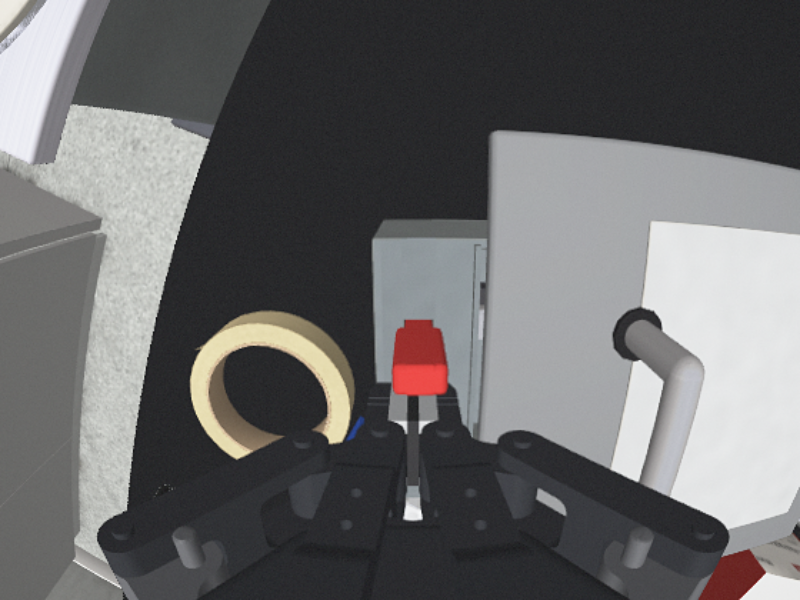

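The tab is against the fingers, no slot shows to its left, and the force is up to 9 N. I'll confirm the end stop with a little more push.

Call:
servo_tool(
  deltas=[
    [0.008,0,0,0,0,0,0],
    [0.012,0,0,0,0,0,0],
    [0.012,0,0,0,0,0,0],
  ],
)

```text
time_s: 7.78
ee_pos: [0.4405, -0.1373, 0.1191]
tool_rot: [1.697, 2.633, -0.008]
force: [9.8, -17.2, -5.8]
finger_gap: 0.0002
```

Call:
servo_tool(
  deltas=[
    [-0.03,0,0,0,0,0,0],
    [-0.06,0,0,0,0,0,0],
    [-0.06,0,-0.15,0,0,0,0],
    [-0.07,0,-0.3,0,0,0,0],
    [-0.074,0.05,-0.38,0,0,0,1],
    [-0.074,0.2,-0.4,0,0,0,1],
    [-0.074,0.32,-0.4,0,0,0,1],
    [-0.074,0.32,-0.4,0,0,0,1],
    [-0.074,0.32,-0.4,0,0,0,1],
    [-0.074,0.32,-0.4,0,0,0,1],
  ],
)

```text
time_s: 8.62
ee_pos: [0.5188, -0.1166, 0.2183]
tool_rot: [-1.696, -2.642, 0.001]
force: [-0.3, 0.2, -0.2]
finger_gap: 0.0724
```

Run:
```python
from h import *
b=np.load("b.npy"); s=ctrl.get_state(); print(s["ee_pos"],s["force"],s["finger_gap"],rows([.5195,-.1175,.138],down(b[2])))
```

```text
[ 0.51881355 -0.11661012  0.21829241] [-0.25540414  0.22441022 -0.16377911] 0.07242676148976562 (array([-0.0049,  0.0016,  0.3212]), array([-0.0011, -0.001 ,  0.002 ]))
```

Call:
servo_tool(
  deltas=[
    [0,0,0.05,0,0,0,1],
    [0,0,0.18,0,0,0,1],
    [0,0,0.32,0,0,0,1],
    [0,0,0.32,0,0,0,0],
    [0,0,0.32,0,0,0,0],
    [0,0,0.32,0,0,0,0],
    [0,0,0.32,0,0,0,0],
    [0,0,0.32,0,0,0,0],
    [0,0,0.32,0,0,0,0],
    [0,0,0.32,0,0,0,0],
    [0,0,0.32,0,0,0,0],
  ],
  force=50,
)

```text
time_s: 9.53
ee_pos: [0.5187, -0.1178, 0.1414]
tool_rot: [1.699, 2.641, -0.003]
force: [-6.9, -2.6, 7.9]
finger_gap: 0.0101
```

```bash
cat > arc.py <<'E'
from h import *
import sys
b=np.load("b.npy"); s=ctrl.get_state(); T0=R.from_rotvec(s["tool_rot"]); yaw=b[2]
by=np.array([-np.sin(yaw),np.cos(yaw),0]); h=world(b,[(.085,0,.111)])[0]
a0=float(sys.argv[1]); tilt_ratio=float(sys.argv[2])
# bar = measured grasp; offset along tool z from TCP to the bar
bar0=world(b,[(-.065,0,.154)])[0]; G0=h+R.from_rotvec(by*a0).apply(bar0-h); off=T0.inv().apply(G0-s["ee_pos"]); print("off",off.round(4),"gap",s["finger_gap"],s["force"])
for a in map(float,sys.argv[3:]):
    B=h+R.from_rotvec(by*a).apply(bar0-h); T=R.from_rotvec(by*(a-a0)*tilt_ratio)*T0
    p=B-T.apply(off)
    print(a,(T0.inv().apply(p-s["ee_pos"])/.25).round(3),((T0.inv()*T).as_rotvec()/(np.pi/2)).round(3),p.round(3))
E
python3 arc.py 0 .5 .05 .1 .2 .3 .4 .5 .6 .7 .785
```

```text
off [-0.0003  0.0009 -0.0126] gap 0.01007028786779848 [-6.87660678 -2.58055358  7.87154146]
0.05 [-0.     0.008 -0.03 ] [ 0.016  0.    -0.   ] [ 0.521 -0.117  0.149]
0.1 [-0.     0.018 -0.059] [ 0.032  0.    -0.   ] [ 0.523 -0.116  0.156]
0.2 [-0.     0.041 -0.116] [ 0.064  0.    -0.   ] [ 0.528 -0.114  0.171]
0.3 [-0.     0.07  -0.171] [ 0.095  0.    -0.   ] [ 0.535 -0.111  0.184]
0.4 [-0.001  0.104 -0.222] [ 0.127  0.    -0.   ] [ 0.542 -0.107  0.197]
0.5 [-0.001  0.143 -0.269] [ 0.159  0.    -0.   ] [ 0.551 -0.103  0.209]
0.6 [-0.001  0.187 -0.312] [ 0.191  0.    -0.   ] [ 0.561 -0.098  0.219]
0.7 [-0.001  0.234 -0.351] [ 0.223  0.    -0.   ] [ 0.572 -0.093  0.229]
0.785 [-0.001  0.278 -0.379] [ 0.25   0.    -0.001] [ 0.582 -0.089  0.236]
```

Call:
servo_tool(
  deltas=[
    [0,0.003,-0.012,0.008,0,0,0],
    [0,0.008,-0.03,0.016,0,0,0],
    [0,0.012,-0.045,0.024,0,0,0],
    [0,0.018,-0.059,0.032,0,0,0],
    [0,0.018,-0.059,0.032,0,0,0],
  ],
)

```text
time_s: 9.95
ee_pos: [0.5219, -0.1162, 0.1545]
tool_rot: [-1.684, -2.616, 0.074]
force: [-8.5, -4.3, -0.2]
finger_gap: 0.0099
```

```bash
python3 arc.py .09 .5 .15 .2 .25 .3 .35 .4 .45 .5
```

```text
off [-0.0003  0.001  -0.0129] gap 0.00990994054403358 [-8.53936858 -4.32498048 -0.17110876]
0.15 [-0.     0.011 -0.035] [ 0.019  0.    -0.   ] [ 0.525 -0.115  0.163]
0.2 [-0.     0.022 -0.064] [ 0.035  0.    -0.   ] [ 0.528 -0.114  0.17 ]
0.25 [-0.     0.034 -0.093] [ 0.051  0.    -0.   ] [ 0.531 -0.112  0.177]
0.3 [-0.     0.048 -0.12 ] [ 0.067  0.    -0.   ] [ 0.534 -0.111  0.184]
0.35 [-0.     0.063 -0.147] [ 0.083  0.    -0.   ] [ 0.538 -0.109  0.19 ]
0.4 [-0.     0.079 -0.173] [ 0.099  0.    -0.   ] [ 0.542 -0.107  0.197]
0.45 [-0.     0.097 -0.198] [ 0.115  0.    -0.   ] [ 0.546 -0.105  0.203]
0.5 [-0.     0.115 -0.223] [ 0.131  0.    -0.   ] [ 0.551 -0.103  0.208]
```

Call:
servo_tool(
  deltas=[
    [0,0.003,-0.02,0.009,0,0,0],
    [0,0.008,-0.035,0.019,0,0,0],
    [0,0.018,-0.064,0.035,0,0,0],
    [0,0.03,-0.093,0.051,0,0,0],
    [0,0.044,-0.12,0.067,0,0,0],
    [0,0.059,-0.147,0.083,0,0,0],
    [0,0.075,-0.173,0.099,0,0,0],
    [0,0.093,-0.198,0.115,0,0,0],
    [0,0.111,-0.223,0.131,0,0,0],
    [0,0.111,-0.223,0.131,0,0,0],
  ],
)

```text
time_s: 10.78
ee_pos: [0.5513, -0.1027, 0.2096]
tool_rot: [-1.615, -2.51, 0.329]
force: [-6.3, -4.5, 1.1]
finger_gap: 0.0102
```

```bash
python3 - <<'E'
from h import *
b=np.load("b.npy"); s=ctrl.get_state(); h=world(b,[(.085,0,.111)])[0]
B=np.array(s["ee_pos"])+R.from_rotvec(s["tool_rot"]).apply([0,.001,-.013])-h
x=B@[np.cos(b[2]),np.sin(b[2]),0]; print("angle",np.arctan2(.043,.150)-np.pi+0,"cover",np.pi-np.arctan2(.043,.150)-np.arctan2(B[2],x),"r",np.hypot(x,B[2]))
im=cams.grab_frame("scene")[100:310,220:500]; cv2.imwrite("pics/s5.png",cv2.resize(im[:,:,::-1],(800,600)))
E
python3 arc.py .49 .5 .55 .6 .65 .7 .75 .8
```

```text
angle -2.862412713121916 cover 0.5068108563859184 r 0.15670122800982492
off [-0.0005  0.0005 -0.0107] gap 0.009873712442304094 [-5.90227202 -4.10055078  0.40636459]
0.55 [-0.     0.018 -0.032] [ 0.019  0.    -0.   ] [ 0.557 -0.1    0.216]
0.6 [-0.     0.034 -0.058] [ 0.035  0.    -0.   ] [ 0.562 -0.098  0.221]
0.65 [-0.     0.052 -0.083] [ 0.051  0.    -0.   ] [ 0.567 -0.095  0.226]
0.7 [-0.     0.071 -0.107] [ 0.067  0.    -0.   ] [ 0.573 -0.093  0.231]
0.75 [-0.     0.091 -0.13 ] [ 0.083  0.    -0.   ] [ 0.579 -0.09   0.235]
0.8 [-0.     0.112 -0.152] [ 0.099  0.    -0.   ] [ 0.585 -0.088  0.239]
```

View pics/s5.png

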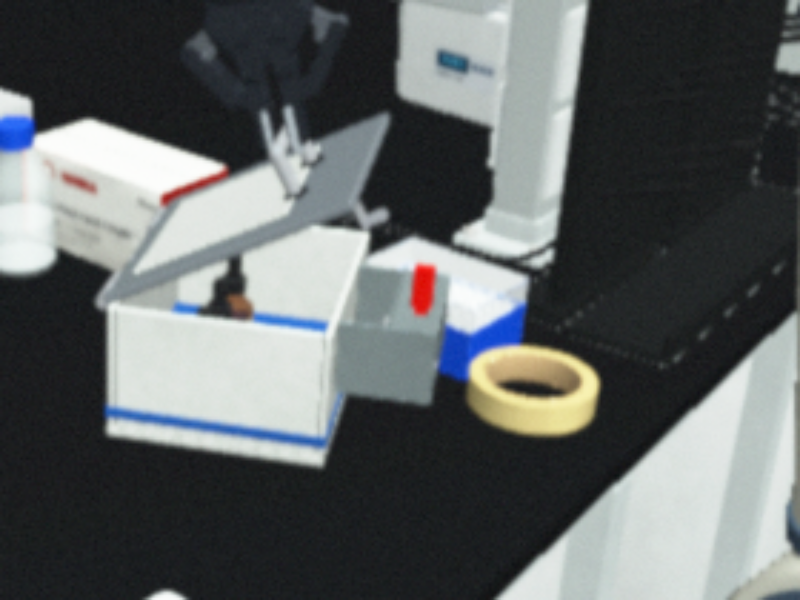

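The scene view shows the cover up at about 29 degrees, with the fingers on the bar, the tape in place and the tab at its left end. I'll continue to 45 degrees.

Call:
servo_tool(
  deltas=[
    [0,0.006,-0.016,0.01,0,0,0],
    [0,0.015,-0.032,0.019,0,0,0],
    [0,0.03,-0.058,0.035,0,0,0],
    [0,0.048,-0.083,0.051,0,0,0],
    [0,0.067,-0.107,0.067,0,0,0],
    [0,0.087,-0.13,0.083,0,0,0],
    [0,0.095,-0.138,0.089,0,0,0],
    [0,0.095,-0.138,0.089,0,0,0],
    [0,0.095,-0.138,0.089,0,0,0],
  ],
)

```text
time_s: 11.58
ee_pos: [0.5802, -0.0894, 0.2363]
tool_rot: [-1.563, -2.429, 0.489]
force: [-3.5, -5.9, 0.2]
finger_gap: 0.0099
```

Run:
```python
from h import *
b=np.load("b.npy"); s=ctrl.get_state(); h=world(b,[(.085,0,.111)])[0]
B=np.array(s["ee_pos"])+R.from_rotvec(s["tool_rot"]).apply([0,.001,-.0128])-h
x=B@[np.cos(b[2]),np.sin(b[2]),0]; print("cover",np.pi-np.arctan2(.043,.150)-np.arctan2(B[2],x),"r",np.hypot(x,B[2]),s["force"],s["finger_gap"])
im=cams.grab_frame("scene"); o=np.ascontiguousarray(im[:,:,::-1]).copy()
by=np.array([-np.sin(b[2]),np.cos(b[2]),0])
P=R.from_rotvec(by*.785).apply(world(b,np.array([(85,101,119),(-120,101,119),(-120,-101,119),(-65,0,154)])/1000)-h)+h
o=cv2.resize(o[60:330,200:560],(800,600))
for q in proj("scene",P): cv2.circle(o,(int((q[0]-200)*800/360),int((q[1]-60)*600/270)),4,(0,255,0),1)
cv2.imwrite("pics/s6.png",o)
```

```text
cover 0.7767354605649284 r 0.15710463466405894 [-3.5456217  -5.88616346  0.16906125] 0.009934408052495788
```

View pics/s6.png

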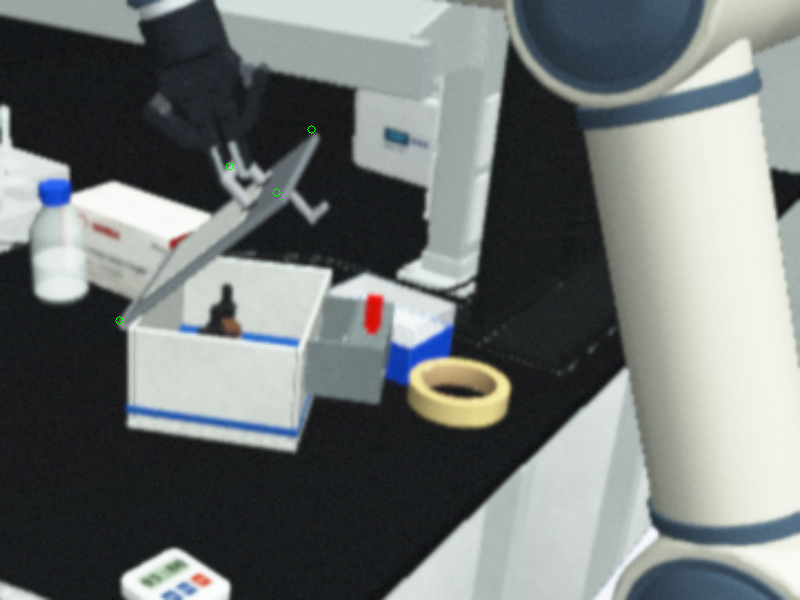

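The cover sits at about 44.5 degrees. Its edges match the 45° overlay apart from a steady offset of about 6 px, and the fingers are on the bar. I'll let it settle and check that it holds.

Call:
servo_tool(
  deltas=[
    [0,0.002,-0.002,0,0,0,0],
    [0,0.002,-0.002,0,0,0,0],
    [0,0.002,-0.002,0,0,0,0],
    [0,0.002,-0.002,0,0,0,0],
    [0,0.002,-0.002,0,0,0,0],
    [0,0.002,-0.002,0,0,0,0],
    [0,0.002,-0.002,0,0,0,0],
    [0,0.002,-0.002,0,0,0,0],
    [0,0.002,-0.002,0,0,0,0],
    [0,0.002,-0.002,0,0,0,0],
    [0,0.002,-0.002,0,0,0,0],
  ],
)

```text
time_s: 12.55
ee_pos: [0.5804, -0.0893, 0.2365]
tool_rot: [-1.563, -2.428, 0.489]
force: [-3.5, -5.4, 0.3]
finger_gap: 0.01
```

```bash
python3 -c "
from station import ctrl
print(ctrl.sign_off())"
```

```text
the job is handed in; nothing more can be done
None
```

The cover is open at about 45 degrees and the gripper is still holding the steel handle. I handed the job in at 12.6 s.

1. **Tug test:** I pulled the handle upward before touching the red tab. The bar stopped hard after about 4 mm while the pull rose to 24 N, so the cover was caught.
2. **Catch:** I let go of the handle and pushed the red tab left with closed fingers. It stopped against its end, with the force rising to about 20 N and no further movement.
3. **Lift:** I gripped the handle again and the cover came up freely.

**Last checks:** The arm position puts the cover at about 0.78 rad (44.5 degrees). It held steady for the final second, with the fingers 10 mm apart on the 12 mm bar, so the reading is about 2 mm low. The last camera picture agrees with 45 degrees apart from a small, even offset of about 6 px in the enlarged picture. A sideways force of about 6 N on the gripper remained while holding. The tape and timer looked unmoved in the last pictures. The beaker was out of view, but the arm never went near it.

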